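# Check the case catches and put the swabs in their vials for the courier

### The job

Get the sample desk ready for the courier. Test the three sample cases in the order white, yellow, green by tugging each lid up by its knob, and wherever a lid comes up, let it down and press the catch's tab until it snaps shut, so that all three end shut and latched. Push every swab from the blue stand, rod first, down into an empty vial of the white block until its cap sits on the rim; keep swabs and block upright and leave the other things alone.

Things in the scene. Friction and masses are not known exactly. Their poses are not given: they have to be found in the camera images.
- white_lid (a joint): hinge of the white lid of a grey sample case (box 130 front to back x 110 x 60 mm, fixed to the desk; lid 8 mm, its top 68 mm up), at the back top edge: 0 shut, grows as the front rises, falls shut when let go. Catch engaged: a tugged lid has about 5 mm play, then stops hard at about 0.035 rad; not engaged: it goes on rising freely (under 2 N)
- white_grip (a point): centre of the black ball knob, 24 mm across, on a short stem on the white lid; this point 20 mm over the lid's top, 88 mm over the desk, 35 mm in front of the case's centre and 100 mm in front of the lid hinge; x (to the back), y axes as the lid's. Pinch it from above along y to tug; on its arc it goes 4 mm back per 10 mm up. The lid reaches 55 mm to either side in y
- white_tab (a point): centre of the top of the black press tab (30 x, 36 y mm) of the white catch, a rocker with a steel hook, 61 mm in front of the knob, 67 mm over the desk. x axis parallel to the lid's when engaged; else the front stands up 0.2 rad and this point 3.6 mm higher. Pressed down here with 6 to 12 N on the shut lid, it snaps in; an over-centre spring holds it either way
- yellow_lid (a joint): hinge of the yellow lid of a grey sample case (box 130 front to back x 110 x 60 mm, fixed to the desk; lid 8 mm, its top 68 mm up), at the back top edge: 0 shut, grows as the front rises, falls shut when let go. Catch engaged: a tugged lid has about 5 mm play, then stops hard at about 0.035 rad; not engaged: it goes on rising freely (under 2 N)
- yellow_grip (a point): centre of the black ball knob, 24 mm across, on a short stem on the yellow lid; this point 20 mm over the lid's top, 88 mm over the desk, 35 mm in front of the case's centre and 100 mm in front of the lid hinge; x (to the back), y axes as the lid's. Pinch it from above along y to tug; on its arc it goes 4 mm back per 10 mm up. The lid reaches 55 mm to either side in y
- yellow_tab (a point): centre of the top of the black press tab (30 x, 36 y mm) of the yellow catch, a rocker with a steel hook, 61 mm in front of the knob, 67 mm over the desk. x axis parallel to the lid's when engaged; else the front stands up 0.2 rad and this point 3.6 mm higher. Pressed down here with 6 to 12 N on the shut lid, it snaps in; an over-centre spring holds it either way
- green_lid (a joint): hinge of the green lid of a grey sample case (box 130 front to back x 110 x 60 mm, fixed to the desk; lid 8 mm, its top 68 mm up), at the back top edge: 0 shut, grows as the front rises, falls shut when let go. Catch engaged: a tugged lid has about 5 mm play, then stops hard at about 0.035 rad; not engaged: it goes on rising freely (under 2 N)
- green_grip (a point): centre of the black ball knob, 24 mm across, on a short stem on the green lid; this point 20 mm over the lid's top, 88 mm over the desk, 35 mm in front of the case's centre and 100 mm in front of the lid hinge; x (to the back), y axes as the lid's. Pinch it from above along y to tug; on its arc it goes 4 mm back per 10 mm up. The lid reaches 55 mm to either side in y
- green_tab (a point): centre of the top of the black press tab (30 x, 36 y mm) of the green catch, a rocker with a steel hook, 61 mm in front of the knob, 67 mm over the desk. x axis parallel to the lid's when engaged; else the front stands up 0.2 rad and this point 3.6 mm higher. Pressed down here with 6 to 12 N on the shut lid, it snaps in; an over-centre spring holds it either way
- swab_stand: blue block 56 (x) x 150 (y) x 85 mm, fixed, with a row of three upright 10 mm holes at y = -45, 0, +45 mm, in which the unused swabs stand; origin under its centre
- vial_block: loose white base 64 (x) x 150 (y) x 20 mm, 0.7 kg, with three open upright glass vials at y = -45, 0, +45 mm; origin under its centre; it may be shoved aside during the job
- swab1: swab (may be absent): white rod 6 mm thick, 70 mm long, under an orange ribbed cap 20 mm across and 36 mm tall; upright in the stand at the start, its cap resting on the stand's top; origin at the rod's lower tip, z towards the cap, 15 g
- cap1 (a point): centre of the underside of swab1's cap (70 mm above the rod tip; the cap's top is 36 mm higher)
- vial1 (a point): centre of the mouth of one vial of the vial block, 100 mm above the desk; the vial is 19 mm across outside, bore 13 mm, 77 mm deep, so a swab's rod goes wholly in and its cap then rests on the rim
- swab2: swab (may be absent): white rod 6 mm thick, 70 mm long, under an orange ribbed cap 20 mm across and 36 mm tall; upright in the stand at the start, its cap resting on the stand's top; origin at the rod's lower tip, z towards the cap, 15 g
- cap2 (a point): centre of the underside of swab2's cap (70 mm above the rod tip; the cap's top is 36 mm higher)
- vial2 (a point): centre of the mouth of one vial of the vial block, 100 mm above the desk; the vial is 19 mm across outside, bore 13 mm, 77 mm deep, so a swab's rod goes wholly in and its cap then rests on the rim
- swab3: swab (may be absent): white rod 6 mm thick, 70 mm long, under an orange ribbed cap 20 mm across and 36 mm tall; upright in the stand at the start, its cap resting on the stand's top; origin at the rod's lower tip, z towards the cap, 15 g
- cap3 (a point): centre of the underside of swab3's cap (70 mm above the rod tip; the cap's top is 36 mm higher)
- vial3 (a point): centre of the mouth of one vial of the vial block, 100 mm above the desk; the vial is 19 mm across outside, bore 13 mm, 77 mm deep, so a swab's rod goes wholly in and its cap then rests on the rim
- stapler: blue desk stapler, 125 mm long, on the left desk in front of a large monitor (face about x = 0.5, y 0.3 to 0.75, up to 0.45 m high) which the arm must pass clear of as it leaves its start, a bystander; origin under its centre
- tape_roll: roll of tape lying flat, 73 mm across, a bystander; origin under its centre
- marker: red and white marker, 128 mm long, a bystander; origin under its centre

How it is judged:
On the way, in this order (a step that is already met when the one before it is completed fails the run):
1. the white lid has been tugged up against its play (joint over 0.02 rad) (value of joint white_lid above 0.02 rad), for 0.1 s.
2. the yellow lid has been tugged up against its play (joint over 0.02 rad) (value of joint yellow_lid above 0.02 rad), for 0.1 s.
3. the green lid has been tugged up against its play (joint over 0.02 rad) (value of joint green_lid above 0.02 rad), for 0.1 s.
At the end, for the whole second after the job is handed in: Every swab present is in a vial, cap underside within 6 mm of the rim in height and 6 mm sideways, at rest; the block stands upright; all three lids are shut (under 0.012 rad) and all three catch tabs are level with their lids (within 0.06 rad), i.e. engaged (((horizontal distance between cap1 and vial1 below 0.006 m and z of cap1 in the frame of vial1 below 0.006 m and linear speed of swab1 below 0.05 m/s) or (horizontal distance between cap1 and vial2 below 0.006 m and z of cap1 in the frame of vial2 below 0.006 m and linear speed of swab1 below 0.05 m/s) or (horizontal distance between cap1 and vial3 below 0.006 m and z of cap1 in the frame of vial3 below 0.006 m and linear speed of swab1 below 0.05 m/s)) and ((horizontal distance between cap2 and vial1 below 0.006 m and z of cap2 in the frame of vial1 below 0.006 m and linear speed of swab2 below 0.05 m/s) or (horizontal distance between cap2 and vial2 below 0.006 m and z of cap2 in the frame of vial2 below 0.006 m and linear speed of swab2 below 0.05 m/s) or (horizontal distance between cap2 and vial3 below 0.006 m and z of cap2 in the frame of vial3 below 0.006 m and linear speed of swab2 below 0.05 m/s)) and ((horizontal distance between cap3 and vial1 below 0.006 m and z of cap3 in the frame of vial1 below 0.006 m and linear speed of swab3 below 0.05 m/s) or (horizontal distance between cap3 and vial2 below 0.006 m and z of cap3 in the frame of vial2 below 0.006 m and linear speed of swab3 below 0.05 m/s) or (horizontal distance between cap3 and vial3 below 0.006 m and z of cap3 in the frame of vial3 below 0.006 m and linear speed of swab3 below 0.05 m/s)) and value of joint each of white_lid, yellow_lid, green_lid below 0.012 rad and angle between the x axis of white_tab and the x axis of white_grip, either way round below 0.06 rad and angle between the x axis of yellow_tab and the x axis of yellow_grip, either way round below 0.06 rad and angle between the x axis of green_tab and the x axis of green_grip, either way round below 0.06 rad and angle between vial_block's own z axis and vertical below 0.15 rad and linear speed of vial_block below 0.02 m/s); the robot touches nothing.
It fails at once if the stapler, tape roll or marker is shoved away (more than 3 cm) (distance of any of stapler, tape_roll, marker from where it was at the start of the episode above 0.03 m).
It fails at once if the vial block is tipped over (angle between vial_block's own z axis and vertical above 0.5 rad).
It fails at once if swab 1 is dropped or knocked over (angle between swab1's own z axis and vertical above 1 rad).
It fails at once if swab 2 is dropped or knocked over (angle between swab2's own z axis and vertical above 1 rad).
It fails at once if swab 3 is dropped or knocked over (angle between swab3's own z axis and vertical above 1 rad).
Of swab1, swab2, swab3 only 2 to 3 are there at a start; the rules pass over those that are not, and their reading is None.
At some moment in a run one of vial_block may be knocked a few centimetres aside while the robot is not near it.
It also fails if it takes over 210 s, if anything falls off the work surface, if the arm or the gripper's body presses on something with over 40 N, if the wrist force passes 120 N, or if a joint passes its speed limit or range.

### The arm

A 6-joint arm with a two-finger parallel gripper is mounted at the origin on a cart in front of the work surface, level with it; the furniture and walls round the work are solid. World frame = base frame: x ahead of the robot, y to its left, z up, the work surface at z = 0. Lengths are in m, angles in rad, forces in N, time in s.
With the tool pointing down it reaches from about 0.325 to 0.775 m from the base axis. Payload 9.3 kg.
Tool frame: the origin (TCP) lies midway between the tips of the shut fingers; the grasp point (between the pads) lies 19 mm behind it (manip.grasp_offset is the distance from the TCP to the grasp point, in m); z points along the fingers, y is the line along which they close (so a half turn about z gives the same grasp; the last joint's range is limited). The gripper opens to 85 mm and grips with 20 to 120 N. Pads are 22 mm wide; open, the fingers measure 114 mm over their backs; the gripper's body (76 mm by 85 mm) begins 54 mm behind the grasp point. The pads swing forward as they close: fully open they stand 13 mm farther back than shut.
Start: joints at [1.123, 0.259, 0.021, 1.334, 0, 1.418], TCP at [0.16, 0.526, 0.231] pointing down, gripper open.
Joint ranges: [-3.04, 3.04], [-0.91, 1.82], [-1.04, 1.36], [-1.92, 1.95], [-1.52, 1.45], [-3.14, 3.14]. Speed limits (rad/s): [2.22, 2.22, 2.79, 3.14, 3.14, 3.14].

### API

Orientations are given as [roll, pitch, yaw] about the fixed x, y, z axes, in that order (R = Rz(yaw) Ry(pitch) Rx(roll)).
In Python, from workcell import manip gives the robot as it stands.
- The arm moves only by the tool play_rows, never from a script. Its argument "rows" is one flat list of numbers, 6 for each row, row after row: the shift along the tool's x, y, z in units of 0.02 m (1.0 is 0.02 m), then the turn, a rotation vector about the tool's x, y, z in units of 0.08 rad (1.0 is 0.08 rad). A call has 1 to 12 rows; each row shifts and turns the commanded pose from where the row before left it, along the tool's axes as they then stand; what a row does not reach is not made up. A row lasts 1/8 s, in which the tool goes at most 62.5 mm and 10.7 degrees, less where a joint would pass 70% of its speed; a pose out of reach is approached as far as the arm can. A call with a number of a shift or a turn outside -1 to 1 is refused whole. A call with a gripper value outside its range is refused whole. "claw" is the opening, from -1 (shut) to 1 (fully open), so that 0 is half open, set as the call begins (left out, the last holds). The fingers move at their own pace and stop on an object; the grip force is fixed at half the most. Time passes only in rows, so rows that do not move let the fingers close. It gives the time, the measured TCP pose, the force, the opening and the grip force at its end, in the units of the state.
- manip.observe(): the state, without advancing time (a new reading comes with each control period).
- manip.camera(name): name is "side" or "top"; returns a dict with "image" (400x640x3 uint8, red, green, blue), "fx", "fy", "cx", "cy" (pixels), "rvec" (rotation vector, rad) and "tvec" (3), from world to camera coordinates, as OpenCV has them. Camera axes: x right, y down, z forward; pixel columns grow to the right and rows downward; lengths in m; the calibration is good to about 2 mm. A picture is of the moment at which its call begins. There is no depth.
- manip.sign_off(): hands the job in; it is judged then, once.
Trained networks look in a picture, given as the dict that the camera call returned (one of the last four; its "shot" number tells which), for a name from the list of things; names that differ only in an ending like _2 or _b are one class to them, and where a whole thing is asked for, a point or a joint stands for the part that bears it (a point fixed in the world has none). Each returns a list of dicts, best first, with "score" (0 to 1); they miss things now and then, are a little off and sometimes report something else, mostly with a low value. They report only what shows in the picture. A call takes as long as a camera call.
- manip.look_for(picture, name): "extent" ([left, top, width, height] in pixels, round what is visible of it).
- manip.trace(picture, name): "pixels" (400x640 bool, what is visible of it) and "extent" ([left, top, width, height] in pixels, round what is visible of it).
- manip.pinpoint(picture, name): "position" ([column, row] in pixels: a listed point, or the origin of a listed thing).
The state is a dict: "clock": time; "qpos": joint angles; "joint_velocities": joint speeds; "joint_efforts": joint torques, N m; "position": TCP position; "eef_rot": TCP orientation; "contact_force": force on the tool from outside, world axes, zero at the start; "torque": the same for the moment, N m; "opening": opening from 0.0 (shut) to 1.0 (fully open); "grip_force": force on a finger pad.
Only numpy, scipy, OpenCV 4.12 (cv2) and the standard library are available. Lean on these libraries where they do the work, as an engineer would, in place of code of your own. Each camera call takes 0.05 s, during which the arm holds its last target. There are 200 camera calls.

## Working session

There is one attempt and no reset: what is moved stays moved. The work goes in short steps, Python scripts to look and compute and a tool call to move; the robot and the scene stay as the last step left them, time stands still between calls to the robot, and variables do not carry over. Pictures are saved under pics/ and viewed, at most 14 in all, crops included, and the job is handed in when it is done.

Besides the shell and the picture viewer there is one more tool, called after "Call:" as name(argument=value, ...), one argument or row to a line, values as JSON. play_rows: Moves the arm, as the interface text tells. Its arguments: {"type":"object","properties":{"rows":{"type":"array","items":{"type":"number","minimum":-1,"maximum":1}},"claw":{"type":"number"}},"required":["rows"]}

```bash
mkdir -p pics; cat > h.py <<'E'
import numpy as np, cv2
from workcell import manip
from scipy.spatial.transform import Rotation as R
def ray(c,px):
    K=np.array([[c['fx'],0,c['cx']],[0,c['fy'],c['cy']],[0,0,1]])
    Rm=cv2.Rodrigues(np.array(c['rvec'],float))[0];t=np.array(c['tvec'],float)
    o=-Rm.T@t; d=Rm.T@np.linalg.solve(K,[px[0],px[1],1.]); return o,d
def onz(c,px,z):
    o,d=ray(c,px); return (o+d*(z-o[2])/d[2])
def proj(c,p):
    K=np.array([[c['fx'],0,c['cx']],[0,c['fy'],c['cy']],[0,0,1]])
    return cv2.projectPoints(np.array([p],float),np.array(c['rvec'],float),np.array(c['tvec'],float),K,None)[0].ravel()
def save(c,n,crop=None,s=1):
    im=c['image'][:,:,::-1]
    if crop: x,y,w,h=crop; im=im[y:y+h,x:x+w]
    cv2.imwrite('pics/'+n+'.png',cv2.resize(im,None,fx=s,fy=s,interpolation=cv2.INTER_CUBIC))
def tri(cs,pxs):
    A=np.zeros((3,3));b=np.zeros(3)
    for c,p in zip(cs,pxs):
        o,d=ray(c,p);d=d/np.linalg.norm(d);M=np.eye(3)-np.outer(d,d);A+=M;b+=M@o
    return np.linalg.solve(A,b)
E
cat > a.py <<'E'
from h import *
np.set_printoptions(precision=4,suppress=True)
H={'grip':.088,'tab':.067}
t=manip.camera('top');s=manip.camera('side')
save(t,'top0');save(s,'side0')
print(manip.observe())
for c,n in((t,'top'),(s,'side')): print(n,ray(c,(320,200)))
names=[a+'_'+b for a in('white','yellow','green') for b in('grip','tab')]+['cap1','cap2','cap3','vial1','vial2','vial3','swab_stand','vial_block','stapler','tape_roll','marker']
for n in names:
    z=.088 if 'grip' in n else .067 if 'tab' in n else .085 if 'cap' in n else .1 if 'vial' in n and n!='vial_block' else 0
    for c,k in((t,'t'),(s,'s')):
        for d in manip.pinpoint(c,n)[:3]: print(n,k,round(d['score'],2),np.round(d['position'],1),onz(c,d['position'],z))
E
python3 a.py
```

```text
{'clock': 0.1, 'qpos': array([ 1.1234,  0.2591,  0.0208,  1.3337, -0.    ,  1.4182]), 'joint_velocities': array([ 0.0005, -0.0015,  0.0029, -0.0003, -0.0004,  0.    ]), 'joint_efforts': array([  0.0051, -55.6699,  34.5069,   0.0117,  -0.0001,   0.    ]), 'position': array([0.1597, 0.526 , 0.2307]), 'eef_rot': array([-3.1404, -0.0002,  2.8468]), 'contact_force': array([-0.888 ,  0.1554, -0.7861]), 'torque': array([-0.0736,  0.02  , -0.0196]), 'grip_force': 0.0, 'opening': 0.9991993344402621}
top (array([ 0.3043, -0.0938,  1.6165]), array([ 0.1772,  0.0228, -0.9839]))
side (array([-0.074 , -1.0542,  0.7231]), array([ 0.4622,  0.7455, -0.4804]))
white_grip t 0.97 [267.5 187.8] [0.6209 0.1084 0.088 ]
white_grip t 0.7 [261.8 248.5] [0.4281 0.124  0.088 ]
white_grip t 0.15 [193.2 243.9] [0.4443 0.3395 0.088 ]
white_grip s 0.8 [310.3 172.2] [0.6111 0.1137 0.088 ]
white_grip s 0.47 [256.5 179.9] [0.4321 0.1525 0.088 ]
white_tab t 0.54 [262.3 207.5] [0.561  0.1272 0.067 ]
white_tab s 0.62 [294.5 185.4] [0.5379 0.0915 0.067 ]
white_tab s 0.17 [371.2 221.8] [ 0.6139 -0.2204  0.067 ]
yellow_grip
[... 2154 characters left out ...]
[371.5 248.3] [ 0.4327 -0.2244  0.    ]
swab_stand t 0.49 [378.3 198.8] [ 0.5975 -0.2511  0.    ]
swab_stand s 0.97 [318.1 263.1] [ 0.4317 -0.2307  0.    ]
vial_block t 0.94 [277.4 249.3] [0.4321 0.085  0.    ]
vial_block s 0.78 [264.6 214.5] [0.4197 0.0771 0.    ]
stapler t 0.91 [194.  243.6] [0.4534 0.3618 0.    ]
stapler t 0.35 [262.8 248. ] [0.4368 0.1332 0.    ]
stapler s 0.81 [240.7 178.2] [0.4582 0.3628 0.    ]
tape_roll t 0.83 [461.1 246.2] [ 0.4369 -0.5173  0.    ]
tape_roll t 0.19 [389.7 245.2] [ 0.4423 -0.2843  0.    ]
tape_roll s 0.76 [391.1 327.4] [ 0.447  -0.5182  0.    ]
marker t 0.71 [437.5 255.5] [ 0.4073 -0.439   0.    ]
marker s 0.53 [362.8 311.3] [ 0.4238 -0.4436  0.    ]
```

```bash
python3 - <<'E'
import cv2
t=cv2.imread('pics/top0.png')[160:280,180:480];cv2.imwrite('pics/topc.png',cv2.resize(t,None,fx=2.66,fy=2.66,interpolation=cv2.INTER_CUBIC))
t=cv2.imread('pics/side0.png')[120:345,200:440];cv2.imwrite('pics/sidec.png',cv2.resize(t,None,fx=2.6,fy=2.6,interpolation=cv2.INTER_CUBIC))
E
```

```text
(no output)
```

View pics/topc.png

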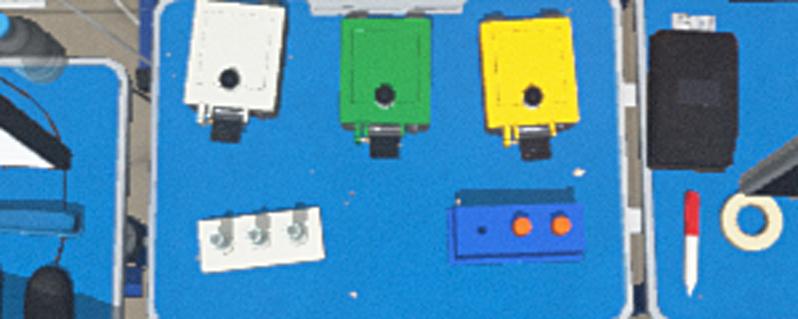

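View pics/sidec.png

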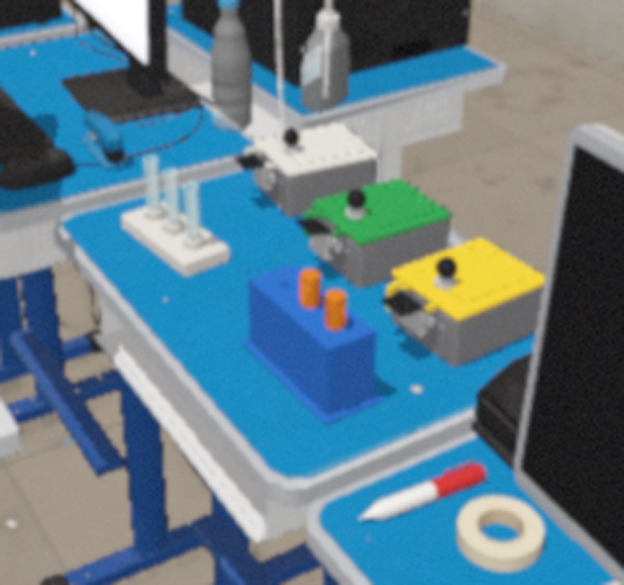

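View pics/side0.png

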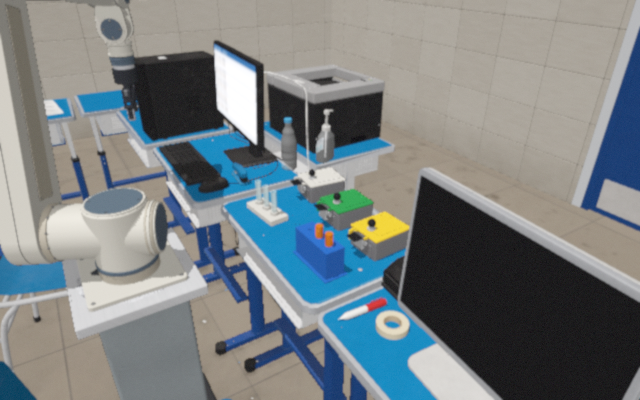

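The top view shows the three cases: white, green and yellow knobs at about (267,188), (322,194) and (379,199). Two swabs stand in the stand's middle and right holes at (375,246) and (391,244). The vials are empty at (261,249), (275,250) and (290,246), on a slightly turned block. Next I'll fuse both views.

```bash
cat > m.py <<'E'
from h import *
import sys
np.set_printoptions(precision=4,suppress=True)
t=manip.camera('top');s=manip.camera('side')
def best(c,n,k=1):return [d['position'] for d in manip.pinpoint(c,n)[:k]]
for n in('white','yellow','green'):
    g=tri((t,s),(best(t,n+'_grip')[0],best(s,n+'_grip')[0]))
    tb=tri((t,s),(best(t,n+'_tab')[0],best(s,n+'_tab')[0]))
    d=manip.trace(t,n+'_lid')[0]
    m=d['pixels'].astype(np.uint8)
    cn=max(cv2.findContours(m,0,1)[0],key=cv2.contourArea).reshape(-1,2)
    w=np.array([onz(t,p,.068)[:2] for p in cn],np.float32)
    r=cv2.minAreaRect(w*1000)
    # same in side view
    w2=None
    m2=manip.trace(s,n+'_lid')[0]['pixels'].astype(np.uint8)
    cn=max(cv2.findContours(m2,0,1)[0],key=cv2.contourArea).reshape(-1,2)
    w2=cv2.minAreaRect(np.array([onz(s,p,.068)[:2] for p in cn],np.float32)*1000)
    print(n,'knob',g,'tab',tb,'score',d['score'],'lidtop',r,'side',w2)
# dark-pixel colour blobs: caps and vials
for nm in('cap1','vial1'):
    for c,k in((t,'t'),(s,'s')):
        for p in best(c,nm,3): print(nm,k,np.round(p,1),onz(c,p,.085 if nm=='cap1' else .1))
for nm in('vial_block','swab_stand'):
    for c in(t,s):
        m=manip.trace(c,nm)[0]['pixels'].astype(np.uint8);cn=max(cv2.findContours(m,0,1)[0],key=cv2.contourArea).reshape(-1,2)
        z=.02 if nm=='vial_block' else .085
        print(nm,cv2.minAreaRect(np.array([onz(c,p,z)[:2] for p in cn],np.float32)*1000))
# orange caps
for c,k in((t,'t'),(s,'s')):
    hsv=cv2.cvtColor(c['image'],cv2.COLOR_RGB2HSV);m=cv2.inRange(hsv,(4,150,120),(17,255,255))
    n,_,st,ce=cv2.connectedComponentsWithStats(m)
    for i in range(1,n):
        if st[i,4]>15: print('orange',k,st[i],ce[i],onz(c,ce[i],.121 if k=='t' else .103))
E
python3 m.py
```

```text
white knob [0.6268 0.1202 0.0794] tab [0.4841 0.1003 0.0974] score 0.81 lidtop ((631.4381713867188, 111.96563720703125), (113.43222045898438, 179.2167510986328), 86.17001342773438) side ((621.6598510742188, 104.50285339355469), (124.4207534790039, 176.73464965820312), 89.66737365722656)
yellow knob [ 0.5945 -0.2504  0.0855] tab [ 0.5368 -0.2519  0.0539] score 0.87 lidtop ((604.5440063476562, -247.93199157714844), (171.51426696777344, 110.2921142578125), 3.2884809970855713) side ((595.595703125, -254.78887939453125), (180.37509155273438, 114.91282653808594), 3.9798941612243652)
green knob [ 0.5957 -0.0691  0.0795] tab [ 0.6438 -0.096  -0.3855] score 0.6 lidtop ((608.4013671875, -72.33795166015625), (113.2252197265625, 166.98419189453125), 89.4257583618164) side ((598.0772705078125, -79.19210815429688), (124.00910949707031, 187.13829040527344), 89.89488983154297)
cap1 t [387.  246.3] [ 0.4317 -0.2658  0.085 ]
cap1 t [374.2 246.4] [ 0.4317 -0.2261  0.085 ]
cap1 s [327.4 243.6] [ 0.4351 -0.27    0.085 ]
cap1 s [318.2 233.2] [ 0.4403 -0.2166  0.085 ]
cap1 s [317.9 263.2] [ 0.3716 -0.3276 
[... 336 characters left out ...]
385772705078, 150.0930633544922), 6.071511745452881)
vial_block ((438.6412658691406, 129.95506286621094), (315.04229736328125, 110.38079833984375), 75.54393005371094)
swab_stand ((426.91998291015625, -223.93557739257812), (158.73660278320312, 68.3365707397461), 89.46990966796875)
swab_stand ((402.5838623046875, -278.068115234375), (122.45297241210938, 240.80934143066406), 0.9464401006698608)
orange t [373 242   6   6  30] [375.6333 244.6333] [ 0.4341 -0.2275  0.121 ]
orange t [388 242   6   6  31] [390.4516 244.4194] [ 0.4343 -0.2724  0.121 ]
orange s [316 224   6  14  73] [318.589 230.589] [ 0.4331 -0.2302  0.103 ]
orange s [326 232   6  14  78] [328.5    238.6667] [ 0.4348 -0.2751  0.103 ]
```

Call:
play_rows(
  rows=[0,-1,0,0,0,0,0,-1,0,0,0,0,0,-1,0,0,0,0,0,-1,0,0,0,0,0,-1,0,0,0,0,0,-1,0,0,0,0],
  claw=0.2,
)

```text
clock: 3.95
position: [0.1247, 0.4108, 0.2314]
eef_rot: [3.141, 0.0, 2.847]
contact_force: [-0.5, -1.1, 0.5]
opening: 0.6
grip_force: 0.0
```

Call:
play_rows(
  rows=[0,-1,0,0,0,-0.95,0,-1,0,0,0,-0.95,0,-1,0,0,0,-0.95,-1,-0.6,0,0,0,0,-1,-0.6,0,0,0,0,-1,-0.6,0,0,0,0,-1,-0.6,0,0,0,0,-1,-0.6,0,0,0,0,-1,-0.6,0,0,0,0,-1,-0.6,0,0,0,0,-1,-0.6,0,0,0,0,-1,-0.6,0,0,0,0],
)

```text
clock: 5.45
position: [0.2849, 0.2327, 0.2314]
eef_rot: [3.141, 0.0, 3.075]
contact_force: [-0.2, -0.2, -0.4]
opening: 0.599
grip_force: 0.0
```

```bash
cat > k.py <<'E'
from h import *
np.set_printoptions(precision=4,suppress=True)
t=manip.camera('top');s=manip.camera('side')
for n in('white','yellow','green'):
    P=[]
    for c,a in((t,'t'),(s,'s')):
        cands=manip.pinpoint(c,n+'_grip'); p=np.array(cands[0]['position'])
        g=c['image'].astype(int).max(2); x,y=np.round(p).astype(int)
        yy,xx=np.mgrid[y-6:y+7,x-6:x+7]; w=np.clip(90-g[y-6:y+7,x-6:x+7],0,None)
        q=p
        for _ in range(4):
            ww=w*((np.hypot(xx-q[0],yy-q[1])<5.5)); q=np.array([(ww*xx).sum(),(ww*yy).sum()])/max(ww.sum(),1)
        P.append(q); print(n,a,p,q,onz(c,q,.088))
    print('  tri',tri((t,s),P))
E
python3 k.py
```

```text
white t [264.  189.4] [265.6171 189.2209] [0.6164 0.1144 0.088 ]
white s [310.8 172.8] [311.6263 172.3812] [0.6142 0.1102 0.088 ]
  tri [0.6169 0.1147 0.0855]
yellow t [379.7 198.1] [379.8778 195.6788] [ 0.5915 -0.2478  0.088 ]
yellow s [374.2 222.7] [371.4026 222.8242] [ 0.5891 -0.2516  0.088 ]
  tri [ 0.5921 -0.2481  0.0852]
green t [324.1 195.4] [324.0772 195.1512] [ 0.5951 -0.0715  0.088 ]
green s [338.1 196.8] [336.662 196.108] [ 0.5931 -0.0739  0.088 ]
  tri [ 0.5952 -0.0713  0.0863]
```

Call:
play_rows(
  rows=[-1,-0.3,0,0,0,0,-1,-0.3,0,0,0,0,-1,-0.3,0,0,0,0,-1,-0.3,0,0,0,0,-1,-0.3,0,0,0,0,-1,-0.3,0,0,0,0,-1,-0.3,0,0,0,0,-1,-0.3,0,0,0,0,-1,-0.3,0,0,0,0,-1,-0.3,0,0,0,0,-1,-0.3,0,0,0,0,0,0,0,0,0,0],
)

```text
clock: 7.35
position: [0.5008, 0.1521, 0.2308]
eef_rot: [-3.141, -0.001, 3.074]
contact_force: [-0.3, -0.5, -0.4]
opening: 0.593
grip_force: 0.0
```

Call:
play_rows(
  rows=[-1,-0.3,0,0,0,0,-1,-0.3,0,0,0,0,-1,-0.3,0,0,0,0,-1,-0.3,0.5,0,0,0,0,0,1,0,0,0,0,0,1,0,0,0,0,0,1,0,0,0,0,0,1,0,0,0,0,0,0,0,0,0,0,0,0,0,0,0],
)

```text
clock: 8.6
position: [0.5779, 0.1234, 0.1418]
eef_rot: [3.142, 0.0, 3.075]
contact_force: [-0.0, 0.1, -0.0]
opening: 0.6
grip_force: 0.0
```

Call:
play_rows(
  rows=[-0.94,-0.2,0,0,0,0,-0.94,-0.2,0,0,0,0,0,0,0.9,0,0,0,0,0,0.9,0,0,0,0,0,0.9,0,0,0,0,0,0.7,0,0,0,0,0,0,0,0,0,0,0,0,0,0,0],
)

```text
clock: 9.6
position: [0.6151, 0.1129, 0.0741]
eef_rot: [3.141, 0.001, 3.075]
contact_force: [0.3, -0.1, -0.3]
opening: 0.602
grip_force: 0.0
```

Call:
play_rows(
  rows=[0,0,0,0,0,0,0,0,0,0,0,0,0,0,0,0,0,0,0,0,0,0,0,0,0,0,0,0,0,0,0,0,0,0,0,0],
  claw=-1,
)

```text
clock: 10.35
position: [0.615, 0.1126, 0.0742]
eef_rot: [-3.141, 0.001, 3.075]
contact_force: [-1.7, -1.8, 5.7]
opening: 0.242
grip_force: 58.4
```

Call:
play_rows(
  rows=[0,0,-0.1,0,0,0,0,0,-0.1,0,0,0,0.03,0,-0.1,0,0,0,0.03,0,-0.1,0,0,0,0,0,0,0,0,0,0,0,0,0,0,0],
)

```text
clock: 11.1
position: [0.6158, 0.1125, 0.0784]
eef_rot: [-3.141, 0.002, 3.074]
contact_force: [21.1, -2.2, -30.1]
opening: 0.238
grip_force: 60.7
```

Call:
play_rows(
  rows=[-0.13,0,0,0,0,0,0,0,0,0,0,0,0,0,-0.05,0,0,0,0,0,-0.05,0,0,0,0,0,0,0,0,0,0,0,0,0,0,0],
)

```text
clock: 11.85
position: [0.6158, 0.1125, 0.0786]
eef_rot: [-3.141, -0.005, 3.074]
contact_force: [15.4, -0.9, -36.6]
opening: 0.241
grip_force: 60.2
```

White stops hard after 4.4 mm at 37 N, so its catch is engaged. I'll let it down and move on to yellow.

Call:
play_rows(
  rows=[0,0,0.1,0,0,0,0,0,0.1,0,0,0,0,0,0,0,0,0],
)

```text
clock: 12.22
position: [0.616, 0.1125, 0.0782]
eef_rot: [-3.141, -0.001, 3.075]
contact_force: [6.4, -2.5, -13.8]
opening: 0.239
grip_force: 62.6
```

Call:
play_rows(
  rows=[0,0,0,0,0,0,0,0,0,0,0,0,0,0,0,0,0,0,0,0,-1,0,0,0,0,0,-1,0,0,0,0,0,-1,0,0,0,0,0,-1,0,0,0,0,-1,0,0,0,-0.6,0,-1,0,0,0,-0.7,0,0,0,0,0,0],
  claw=0.2,
)

```text
clock: 13.48
position: [0.6143, 0.072, 0.1597]
eef_rot: [-3.142, 0.001, -3.106]
contact_force: [0.5, 0.2, -0.2]
opening: 0.596
grip_force: 0.0
```

Call:
play_rows(
  rows=[0,0,0,0,0,-0.3,0.15,-1,0,0,0,0,0.15,-1,0,0,0,0,0.15,-1,0,0,0,0,0.15,-1,0,0,0,0,0.15,-1,0,0,0,0,0.15,-1,0,0,0,0,0.15,-1,0,0,0,0,0.15,-1,0,0,0,0,0.15,-1,0,0,0,0,0.15,-1,0,0,0,0,0.15,-1,0,0,0,0],
)

```text
clock: 14.98
position: [0.5947, -0.1501, 0.1593]
eef_rot: [-3.142, 0.0, -3.08]
contact_force: [0.9, -0.4, 0.0]
opening: 0.603
grip_force: 0.0
```

Call:
play_rows(
  rows=[0.1,-1,0,0,0,0,0.1,-1,0,0,0,0,0.1,-1,0,0,0,0,0.1,-1,0.5,0,0,0,0,-0.8,0.5,0,0,0,0,0,0,0,0,0,0,0,0,0,0,0],
)

```text
clock: 15.85
position: [0.5927, -0.2447, 0.1391]
eef_rot: [3.141, -0.0, -3.08]
contact_force: [1.0, 0.2, 0.6]
opening: 0.601
grip_force: 0.0
```

Call:
play_rows(
  rows=[0.15,-0.2,0.5,0,0,0,0,0,0.9,0,0,0,0,0,0.9,0,0,0,0,0,0.7,0,0,0,0,0,0.35,0,0,0,0,0,0,0,0,0],
)

```text
clock: 16.6
position: [0.5899, -0.2491, 0.072]
eef_rot: [3.141, -0.0, -3.08]
contact_force: [-0.5, 0.2, 0.5]
opening: 0.602
grip_force: 0.0
```

Call:
play_rows(
  rows=[0,0,0,0,0,0,0,0,0,0,0,0,0,0,0,0,0,0,0,0,0,0,0,0,0,0,0,0,0,0,0,0,0,0,0,0],
  claw=-1,
)

```text
clock: 17.35
position: [0.5903, -0.2499, 0.0731]
eef_rot: [-3.14, 0.001, -3.081]
contact_force: [-0.8, -3.1, 5.8]
opening: 0.241
grip_force: 58.5
```

Call:
play_rows(
  rows=[0,0,-0.1,0,0,0,-0.04,0,-0.1,0,0,0,-0.04,0,-0.1,0,0,0,-0.04,0,-0.1,0,0,0,0,0,0,0,0,0,0,0,0,0,0,0],
)

```text
clock: 18.1
position: [0.5913, -0.2497, 0.0773]
eef_rot: [3.141, -0.004, -3.081]
contact_force: [3.0, -8.7, -19.3]
opening: 0.242
grip_force: 60.4
```

Call:
play_rows(
  rows=[-0.04,0,-0.1,0,0,0,-0.04,0,-0.1,0,0,0,0,0,0,0,0,0,0,0,0,0,0,0],
)

```text
clock: 18.6
position: [0.5913, -0.2495, 0.0777]
eef_rot: [3.139, -0.01, -3.082]
contact_force: [5.0, -14.0, -43.4]
opening: 0.241
grip_force: 61.1
```

Yellow is engaged as well (43 N at the stop). Green is next.

Call:
play_rows(
  rows=[0,0,0.15,0,0,0,0,0,0.15,0,0,0,0,0,0.15,0,0,0,0,0,0,0,0,0],
)

```text
clock: 19.1
position: [0.5906, -0.2497, 0.0742]
eef_rot: [-3.141, -0.007, -3.082]
contact_force: [-14.7, -5.4, 1.8]
opening: 0.242
grip_force: 65.0
```

Call:
play_rows(
  rows=[0,0,0,0,0,0,0,0,0,0,0,0,0,0,0,0,0,0,0,0,-1,0,0,0,0,0,-1,0,0,0,0,0,-1,0,0,0,0,1,0,0,0,0.9,0,1,0,0,0,0,0,1,0,0,0,0,0,1,0,0,0,0,0,1,0,0,0,0,0,1,0,0,0,0],
  claw=0.2,
)

```text
clock: 20.6
position: [0.5938, -0.1276, 0.1353]
eef_rot: [3.142, -0.0, 3.131]
contact_force: [0.6, -0.2, -0.4]
opening: 0.601
grip_force: 0.0
```

Call:
play_rows(
  rows=[0,0.8,0,0,0,0,0,0.8,0,0,0,0,0,0.8,0,0,0,0,0,0,0,0,0,0,0,0,0,0,0,0],
)

```text
clock: 21.22
position: [0.5944, -0.0812, 0.1353]
eef_rot: [-3.141, 0.0, 3.131]
contact_force: [0.6, -0.6, 0.3]
opening: 0.6
grip_force: 0.0
```

Call:
play_rows(
  rows=[0,0.42,0.4,0,0,0,0,0,0.9,0,0,0,0,0,0.9,0,0,0,0,0,0.6,0,0,0,0,0,0.35,0,0,0,0,0,0,0,0,0],
)

```text
clock: 21.98
position: [0.5943, -0.0726, 0.0719]
eef_rot: [3.141, -0.001, 3.131]
contact_force: [0.4, -0.7, -0.3]
opening: 0.604
grip_force: 0.0
```

Call:
play_rows(
  rows=[0,0,0,0,0,0,0,0,0,0,0,0,0,0,0,0,0,0,0,0,0,0,0,0,0,0,0,0,0,0,0,0,0,0,0,0],
  claw=-1,
)

```text
clock: 22.72
position: [0.5948, -0.0733, 0.0731]
eef_rot: [-3.14, 0.001, 3.13]
contact_force: [-1.1, -3.9, 5.7]
opening: 0.245
grip_force: 58.5
```

Call:
play_rows(
  rows=[0,0,-0.1,0,0,0,-0.04,0,-0.1,0,0,0,-0.04,0,-0.1,0,0,0,-0.04,0,-0.1,0,0,0,-0.04,0,-0.1,0,0,0,0,0,0,0,0,0,0,0,0,0,0,0],
)

```text
clock: 23.6
position: [0.5976, -0.0733, 0.0818]
eef_rot: [-3.141, -0.001, 3.13]
contact_force: [0.4, -5.7, -4.4]
opening: 0.241
grip_force: 58.8
```

Call:
play_rows(
  rows=[-0.1,0,-0.25,0,0,0,-0.1,0,-0.25,0,0,0,0,0,0,0,0,0],
)

```text
clock: 23.98
position: [0.6021, -0.0734, 0.0919]
eef_rot: [-3.141, 0.0, 3.13]
contact_force: [2.7, -6.1, -5.5]
opening: 0.241
grip_force: 59.0
```

```bash
python3 - <<'E'
from h import *
s=manip.camera('side');save(s,'s1',(270,150,150,110),5)
E
```

```text
(no output)
```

View pics/s1.png

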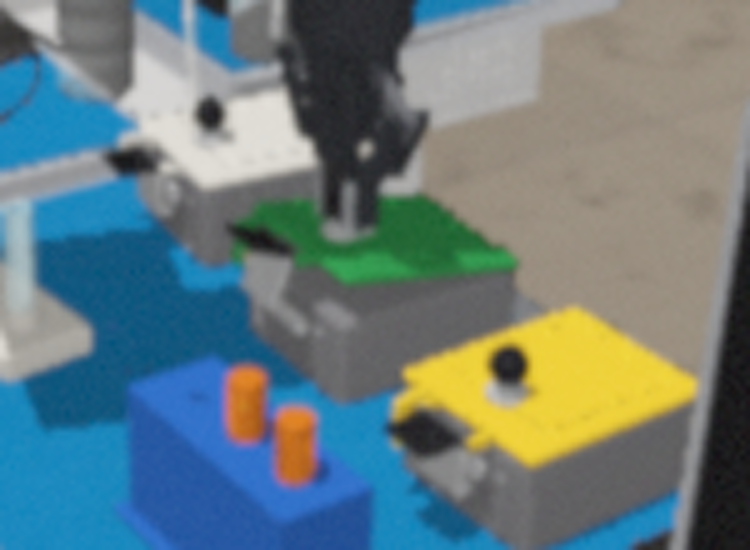

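The side picture shows the green lid lifted: there is a gap under its front, and the knob is pinched at crop (345,230). The white and yellow lids are flat. So green's catch is open; I'll let the lid down and release.

Call:
play_rows(
  rows=[0.1,0,0.25,0,0,0,0.1,0,0.25,0,0,0,0.08,0,0.2,0,0,0,0.06,0,0.2,0,0,0,0,0,0.05,0,0,0,0,0,0,0,0,0],
)

```text
clock: 24.78
position: [0.595, -0.0733, 0.0736]
eef_rot: [-3.141, 0.001, 3.13]
contact_force: [-0.9, -5.8, 1.8]
opening: 0.245
grip_force: 59.7
```

Call:
play_rows(
  rows=[0,0,0,0,0,0,0,0,0,0,0,0,0,0,0,0,0,0,0,0,-1,0,0,0,0,0,-1,0,0,0,0.8,0,-0.5,0,0,0,0.8,0,0,0,0,0,0.8,0,0,0,0,0,0,0,0,0,0,0],
  claw=0.2,
)

```text
clock: 25.9
position: [0.5452, -0.0718, 0.1233]
eef_rot: [3.141, -0.001, 3.131]
contact_force: [0.3, 0.0, 0.3]
opening: 0.599
grip_force: 0.0
```

Call:
play_rows(
  rows=[0,0,0,0,0,0,0,0,0,0,0,0,0,0,0,0,0,0],
  claw=-1,
)

```text
clock: 26.28
position: [0.5471, -0.0721, 0.1231]
eef_rot: [3.142, -0.0, 3.131]
contact_force: [-0.2, 0.1, -0.7]
opening: 0.0
grip_force: 0.0
```

Call:
play_rows(
  rows=[0.65,0,0.7,0,0,0,0,0,0.9,0,0,0,0,0,0.8,0,0,0,0,0,0,0,0,0],
)

```text
clock: 26.78
position: [0.5333, -0.0718, 0.0743]
eef_rot: [3.141, -0.002, 3.131]
contact_force: [-0.9, 0.2, 1.2]
opening: 0.004
grip_force: 0.0
```

Call:
play_rows(
  rows=[0,0,0.1,0,0,0,0,0,0.1,0,0,0,0,0,0,0,0,0],
)

```text
clock: 27.15
position: [0.5342, -0.0721, 0.0717]
eef_rot: [-3.141, 0.001, 3.131]
contact_force: [0.6, -0.7, 2.9]
opening: 0.0
grip_force: 0.9
```

Call:
play_rows(
  rows=[0,0,0.07,0,0,0,0,0,0.07,0,0,0,0,0,0,0,0,0],
)

```text
clock: 27.52
position: [0.5337, -0.0719, 0.0683]
eef_rot: [3.141, -0.0, 3.131]
contact_force: [0.6, 0.3, 0.1]
opening: -0.004
grip_force: 0.0
```

Call:
play_rows(
  rows=[0,0,0.07,0,0,0,0,0,0.07,0,0,0,0,0,0,0,0,0],
)

```text
clock: 27.9
position: [0.5339, -0.072, 0.0667]
eef_rot: [-3.141, 0.001, 3.131]
contact_force: [-3.2, -0.2, 10.8]
opening: -0.0
grip_force: 5.7
```

Call:
play_rows(
  rows=[0,0,-1,0,0,0,0,0,-1,0,0,0,0,0,-1,0,0,0.9,0,0,-1,0,0,0.9,0,0,-1,0,0,0.9,0,0,0,0,0,0.9,0,0,0,0,0,0.9,0,0,0,0,0,0.9,0,0,0,0,0,0.9,0,0,0,0,0,0.9,0,0,0,0,0,0.9,0,0,0,0,0,0.9],
  claw=0,
)

```text
clock: 29.4
position: [0.5338, -0.072, 0.1655]
eef_rot: [-3.142, -0.0, 2.408]
contact_force: [0.1, -0.1, 0.8]
opening: 0.5
grip_force: 0.0
```

Call:
play_rows(
  rows=[0,0,0,0,0,0.9,0,0,0,0,0,0.9,0,0,0,0,0,0.9,0,0,0,0,0,0.9,0,0,0,0,0,0.9,0,0,0,0,0,0.9,0,0,0,0,0,0.9,0,0,0,0,0,0.35,0,0,0,0,0,0],
)

```text
clock: 30.52
position: [0.5338, -0.072, 0.1656]
eef_rot: [-3.142, -0.0, 1.88]
contact_force: [0.7, 0.1, -1.0]
opening: 0.501
grip_force: 0.0
```

```bash
cat > v.py <<'E'
from h import *
np.set_printoptions(precision=4,suppress=True)
def orange(c,k):
    hsv=cv2.cvtColor(c['image'],cv2.COLOR_RGB2HSV);m=cv2.inRange(hsv,(4,130,90),(18,255,255))
    n,_,st,ce=cv2.connectedComponentsWithStats(m)
    return [(st[i],ce[i]) for i in range(1,n) if st[i,4]>12]
def block(c):
    m=manip.trace(c,'vial_block')[0]['pixels'].astype(np.uint8);cn=max(cv2.findContours(m,0,1)[0],key=cv2.contourArea).reshape(-1,2)
    return cv2.minAreaRect(np.array([onz(c,p,.02)[:2] for p in cn],np.float32)*1000)
def vials(c): return [np.r_[d['score'],onz(c,d['position'],.1)[:2],d['position']] for d in manip.pinpoint(c,'vial1')[:4]]
if __name__=='__main__':
    t=manip.camera('top');s=manip.camera('side')
    save(t,'t2',(190,170,230,110),3);save(s,'s2',(230,150,190,120),4)
    for c,k in((t,'t'),(s,'s')):
        for st,ce in orange(c,k): print('orange',k,st,ce,onz(c,ce,.121 if k=='t' else .103))
        for v in vials(c): print('vial',k,v)
        print(block(c))
E
python3 v.py
```

```text
orange t [373 242   6   6  30] [375.6333 244.6333] [ 0.4341 -0.2275  0.121 ]
orange t [388 242   6   6  31] [390.4516 244.4194] [ 0.4343 -0.2724  0.121 ]
vial t [  0.62     0.4289   0.121  262.2    247.9   ]
vial t [  0.6      0.4193   0.085  273.8    250.9   ]
((425.5924377441406, 141.46383666992188), (36.020381927490234, 58.446380615234375), 89.52250671386719)
orange s [316 224   7  14  87] [318.8276 230.2414] [ 0.4345 -0.2291  0.103 ]
orange s [325 232   8  14  83] [328.4578 238.4819] [ 0.4352 -0.2743  0.103 ]
vial s [  0.81     0.4337   0.0364 272.8    190.7   ]
vial s [  0.67     0.4298   0.0771 265.8    185.8   ]
vial s [  0.64     0.4287   0.131  258.1    179.3   ]
vial s [  0.31     0.3645  -0.3467 319.6    263.2   ]
((437.1684265136719, 130.40695190429688), (316.9105529785156, 107.3474349975586), 75.59114074707031)
```

View pics/s2.png

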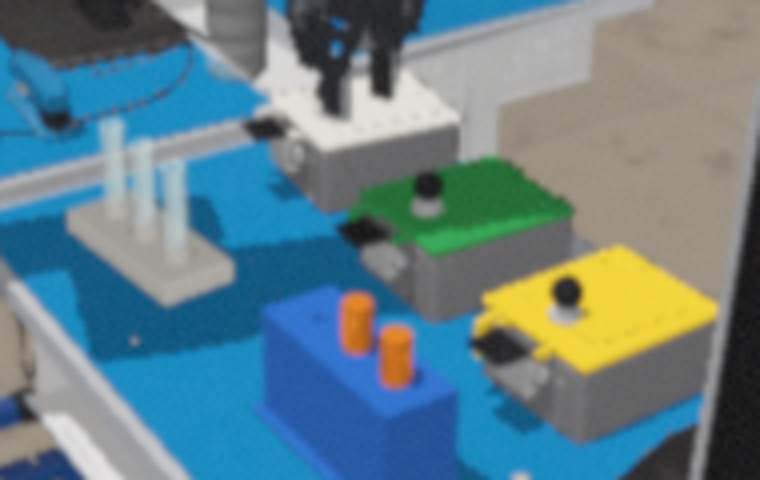

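View pics/t2.png

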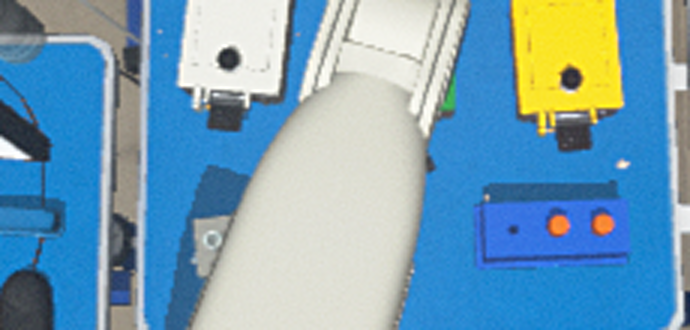

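The green tab now lies level with its shut lid, at crop (365,230). The vials are at crop (112,125), (143,145) and (175,165) in the side view, and both swabs are still in the stand. I'll go to the right-hand swab.

Call:
play_rows(
  rows=[0,0,0,0,0,0.96,0,0,0,0,0,0.96,0,0,0,0,0,0.96,0,0,0,0,0,0.96,-1,-0.5,0,0,0,0,-1,-0.5,0,0,0,0,-1,-0.5,0,0,0,0,-1,-0.5,0,0,0,0,-1,-0.5,0,0,0,0,-1,-0.5,0,0,0,0],
)

```text
clock: 32.08
position: [0.4736, -0.1927, 0.1657]
eef_rot: [3.141, 0.0, 1.572]
contact_force: [-0.5, 1.2, -0.2]
opening: 0.5
grip_force: 0.0
```

Call:
play_rows(
  rows=[-1,-0.5,0,0,0,0,-1,-0.5,0,0,0,0,-1,-0.5,0,0,0,0,-1,-0.5,0,0,0,0,0,0,0,0,0,0,0,0,0,0,0,0],
)

```text
clock: 32.83
position: [0.4341, -0.2717, 0.1657]
eef_rot: [3.142, -0.0, 1.571]
contact_force: [-0.0, 0.1, -0.1]
opening: 0.502
grip_force: 0.0
```

Call:
play_rows(
  rows=[-0.08,0,0.8,0,0,0,0,0,0.9,0,0,0,0,0,0.9,0,0,0,0,0,0.8,0,0,0,0,0,0.35,0,0,0,0,0,0,0,0,0],
)

```text
clock: 33.58
position: [0.4342, -0.2731, 0.0906]
eef_rot: [-3.141, -0.0, 1.572]
contact_force: [-0.8, 0.4, 0.6]
opening: 0.498
grip_force: 0.0
```

Call:
play_rows(
  rows=[0,0,0,0,0,0,0,0,0,0,0,0,0,0,0,0,0,0,0,0,0,0,0,0,0,0,0,0,0,0],
  claw=-1,
)

```text
clock: 34.2
position: [0.4344, -0.2738, 0.0915]
eef_rot: [3.14, 0.001, 1.572]
contact_force: [0.1, 1.4, 6.6]
opening: 0.213
grip_force: 58.5
```

Call:
play_rows(
  rows=[0,0,-1,0,0,0,0,0,-1,0,0,0,0,0,-1,0,0,0,0,0,-1,0,0,0,0,0,-1,0,0,0,0,0,-1,0,0,0,0,0,0,0,0,0],
)

```text
clock: 35.08
position: [0.4344, -0.2741, 0.2118]
eef_rot: [3.14, 0.002, 1.571]
contact_force: [-0.9, -0.1, -0.8]
opening: 0.215
grip_force: 58.6
```

```bash
sed -i "s/save(t,'t2'.*$/save(t,'t3',(230,200,190,100),4);save(s,'s3',(230,110,190,140),4);print(manip.observe()['position'])/" v.py; python3 v.py
```

```text
[ 0.4339 -0.2736  0.2101]
vial t [  0.85     0.42     0.1287 259.7    250.8   ]
vial t [  0.83     0.4184   0.0819 274.8    251.2   ]
vial t [  0.69     0.4403   0.0406 288.2    244.    ]
((429.02911376953125, 80.68610382080078), (71.09163665771484, 156.17185974121094), 7.260254383087158)
orange s [327 189   7  16  88] [330.3864 196.5114] [ 0.56   -0.0896  0.103 ]
orange s [315 224   8  14  94] [318.8191 230.2872] [ 0.4344 -0.2292  0.103 ]
vial s [  0.86     0.4256   0.1295 257.4    179.7   ]
vial s [  0.68    0.434   0.073 267.6   186.   ]
vial s [  0.63     0.4282   0.0314 271.9    191.8   ]
vial s [  0.23     0.3515  -0.5239 360.2    310.7   ]
((438.5960388183594, 130.44479370117188), (315.98834228515625, 108.42059326171875), 76.12366485595703)
```

View pics/s3.png

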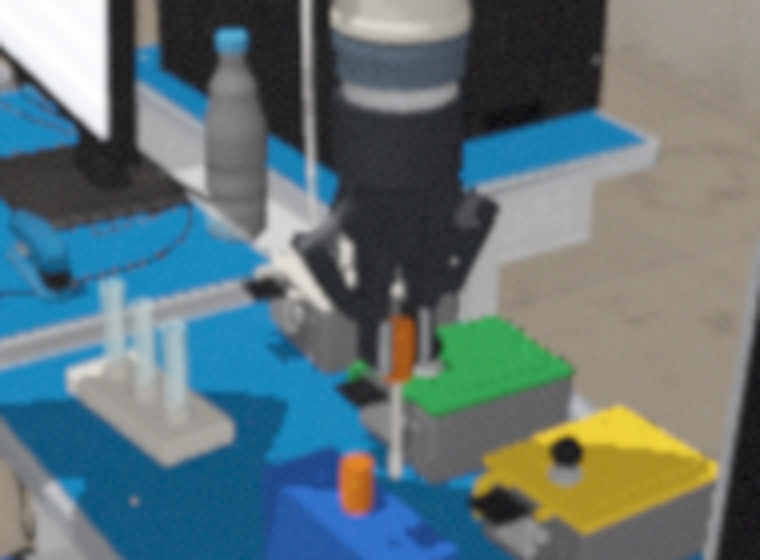

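The swab hangs upright in the jaws: cap at crop (400,348), rod tip at (397,478). I'll carry it to the right vial, near (0.4327, 0.036).

Call:
play_rows(
  rows=[0.5,0,-0.5,0,0,0,1,0,0,0,0,0,1,0,0,0,0,0,1,0,0,0,0,0,1,0,0,0,0,0,1,0,0,0,0,0,1,0,0,0,0,0,1,0,0,0,0,0,1,0,0,0,0,0,1,0,0,0,0,0,1,0,0,0,0,0,1,0,0,0,0,0],
)

```text
clock: 36.88
position: [0.4336, -0.0423, 0.2207]
eef_rot: [3.142, -0.0, 1.572]
contact_force: [0.4, 0.7, -0.5]
opening: 0.216
grip_force: 58.6
```

Call:
play_rows(
  rows=[1,0,0,0,0,0,1,0,0,0,0,0,1,0,0,0,0,0,0.7,0,0.5,0,0,0,0.3,0,0.5,0,0,0,0,0,0.3,0,0,0,0,0,0,0,0,0,0,0,0,0,0,0],
)

```text
clock: 37.88
position: [0.4339, 0.0359, 0.1948]
eef_rot: [3.141, 0.0, 1.571]
contact_force: [0.2, -0.1, -0.2]
opening: 0.218
grip_force: 58.6
```

```bash
cat > w.py <<'E'
from h import *
import sys
from v import orange,vials,block
np.set_printoptions(precision=4,suppress=True)
t=manip.camera('top');s=manip.camera('side')
p=manip.observe()['position'];print('tcp',p,manip.observe()['eef_rot'])
tip=p-[0,0,.076]
for c,k in((t,'t'),(s,'s')):
    print(k,'tip px',proj(c,tip),'cap px',proj(c,p-[0,0,-.012]))
    for st,ce in orange(c,k): print(' orange',st,ce)
    for v in vials(c): print(' vial',v)
x,y=np.round(proj(s,tip)).astype(int)
save(s,sys.argv[1],(max(x-50,0),y-60,100,100),6)
print('crop origin',x-50,y-60,block(t))
E
python3 w.py s4
```

```text
tcp [0.434  0.036  0.1949] [3.1411 0.0001 1.5709]
t tip px [289.1536 245.4976] cap px [286.5184 242.8735]
 orange [373 242   6   6  30] [375.6333 244.6333]
 vial [  0.71     0.4449   0.0403 288.3    242.5   ]
s tip px [272.6547 185.1684] cap px [271.2571 158.1849]
 orange [270 152   6  13  58] [272.2414 158.1034]
 orange [316 224   7  14  82] [318.7683 230.3293]
 vial [  0.98     0.4336   0.0396 272.3    190.3   ]
 vial [  0.87     0.4377   0.0763 268.2    185.3   ]
 vial [  0.69     0.4351   0.1382 259.     178.    ]Traceback (most recent call last):
  File "w.py", line 14, in <module>
    print('crop origin',x-50,y-60,block(t))
                                  ~~~~~^^^
  File "v.py", line 8, in block
    m=manip.trace(c,'vial_block')[0]['pixels'].astype(np.uint8);cn=max(cv2.findContours(m,0,1)[0],key=cv2.contourArea).reshape(-1,2)
      ~~~~~~~~~~~~~~~~~~~~~~~~~~~^^^
IndexError: list index out of range
```

View pics/s4.png

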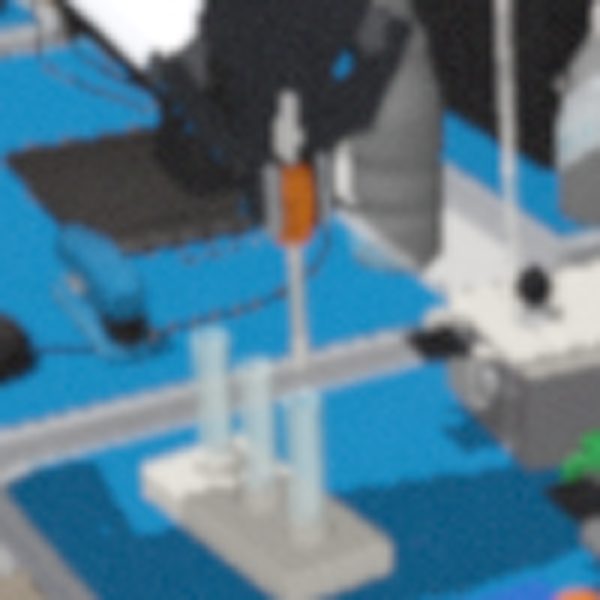

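```bash
python3 - <<'E'
from h import *
np.set_printoptions(precision=2,suppress=True)
t=manip.camera('top');s=manip.camera('side');p=manip.observe()['position']
a=cv2.resize(s['image'][180:222,250:292,::-1],None,fx=9,fy=9,interpolation=cv2.INTER_CUBIC)
b=cv2.resize(t['image'][230:272,250:292,::-1],None,fx=9,fy=9,interpolation=cv2.INTER_CUBIC)
cv2.imwrite('pics/z5.png',np.hstack([a,b]))
for c in(t,s):
    q=np.array([p[0],p[1],.1]);o=proj(c,q);print(o,proj(c,q+[.01,0,0])-o,proj(c,q+[0,.01,0])-o,proj(c,[p[0],p[1],.02]))
E
```

```text
[289.59 246.08] [ 0.01 -3.23] [-3.23  0.03] [291.69 248.16]
[272.85 190.72] [ 2.97 -0.78] [-1.47 -1.3 ] [274.03 213.49]
```

View pics/z5.png

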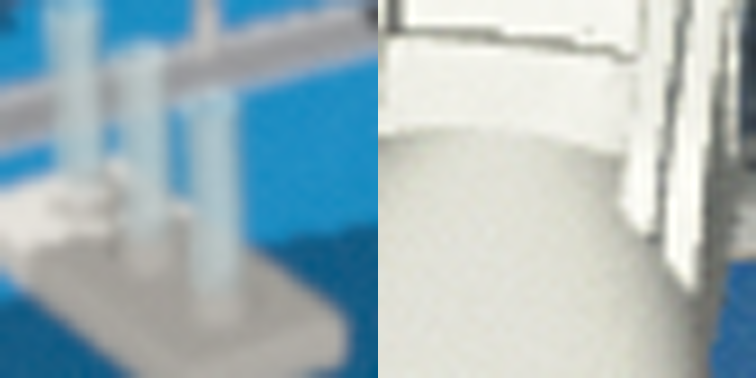

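In the zoom, the vial axis runs from the rim at about (273.3,190.5), against a prediction of (272.85,190.7) at the current TCP. That puts the rod within about 2 mm. I'll nudge it and go down carefully.

Call:
play_rows(
  rows=[-0.05,0.05,0.3,0,0,0,0,0,0.4,0,0,0,0,0,0.3,0,0,0,0,0,0.3,0,0,0,0,0,0.2,0,0,0,0,0,0,0,0,0],
)

```text
clock: 38.98
position: [0.4346, 0.0354, 0.1644]
eef_rot: [-3.141, -0.0, 1.572]
contact_force: [-0.4, 0.1, -0.6]
opening: 0.215
grip_force: 58.6
```

Call:
play_rows(
  rows=[0,0,0.5,0,0,0,0,0,0.5,0,0,0,0,0,0.5,0,0,0,0,0,0.5,0,0,0,0,0,0.4,0,0,0,0,0,0,0,0,0],
)

```text
clock: 39.72
position: [0.4344, 0.0354, 0.1161]
eef_rot: [-3.141, -0.0, 1.572]
contact_force: [0.0, 0.1, -0.5]
opening: 0.215
grip_force: 58.6
```

Call:
play_rows(
  rows=[0,0,0.3,0,0,0,0,0,0.15,0,0,0,0,0,0.05,0,0,0,0,0,0,0,0,0],
)

```text
clock: 40.22
position: [0.4348, 0.0353, 0.1067]
eef_rot: [3.142, -0.0, 1.572]
contact_force: [0.0, 0.5, 0.5]
opening: 0.213
grip_force: 58.6
```

Call:
play_rows(
  rows=[0,0,0.06,0,0,0,0,0,0.06,0,0,0,0,0,0,0,0,0],
)

```text
clock: 40.6
position: [0.4351, 0.0353, 0.1063]
eef_rot: [3.139, 0.0, 1.572]
contact_force: [-7.5, 0.6, 25.6]
opening: 0.212
grip_force: 61.7
```

Call:
play_rows(
  rows=[0,0,-0.05,0,0,0,0,0,0,0,0,0,0,0,0,0,0,0,0,0,-0.5,0,0,0,0,0,-1,0,0,0,0,0,-1,0,0,0,0,0,-1,0,0,0,-1,0,0,0,0,0,-1,0,0,0,0,0,-1,0,0,0,0,0,-1,0,0,0,0,0,-1,0,0,0,0,0],
  claw=0,
)

```text
clock: 42.1
position: [0.4349, -0.0653, 0.1759]
eef_rot: [3.141, 0.0, 1.572]
contact_force: [0.2, -0.4, -0.3]
opening: 0.501
grip_force: 0.0
```

Call:
play_rows(
  rows=[-1,0,0,0,0,0,-1,0,0,0,0,0,-1,0,0,0,0,0,-1,0,0,0,0,0,-1,0,0,0,0,0,-1,0,0,0,0,0,-1,0,0,0,0,0,-1,0,0,0,0,0,0,0,0,0,0,0,0,0,0,0,0,0],
)

```text
clock: 43.35
position: [0.4348, -0.2246, 0.1752]
eef_rot: [-3.141, -0.0, 1.571]
contact_force: [0.1, 0.2, 0.2]
opening: 0.499
grip_force: 0.0
```

```bash
sed -i 's/^x,y=np.*$/x,y=273,190/; s/,block(t))/)/' w.py; python3 w.py s6
```

```text
tcp [ 0.4349 -0.2242  0.1753] [-3.1415 -0.0002  1.5721]
t tip px [373.9533 244.9924] cap px [376.4943 242.3647]
 orange [286 242   7   7  32] [288.9062 244.8125]
 vial [  0.89     0.4181   0.0828 274.5    251.3   ]
 vial [  0.88     0.4376   0.1261 260.6    245.1   ]
 vial [  0.72     0.439    0.0418 287.8    244.4   ]
 vial [  0.41     0.4278   0.0235 293.7    248.    ]
s tip px [317.9651 230.5418] cap px [318.0714 200.8815]
 orange [271 181   6  11  57] [273.2105 186.0351]
 orange [316 224   7  14  84] [318.869  230.6548]
 vial [  0.79     0.4297   0.035  271.8    191.2   ]
 vial [  0.73     0.4346   0.0814 266.6    184.9   ]
 vial [  0.69     0.4292   0.1157 260.3    181.1   ]
crop origin 223 130
```

View pics/s6.png

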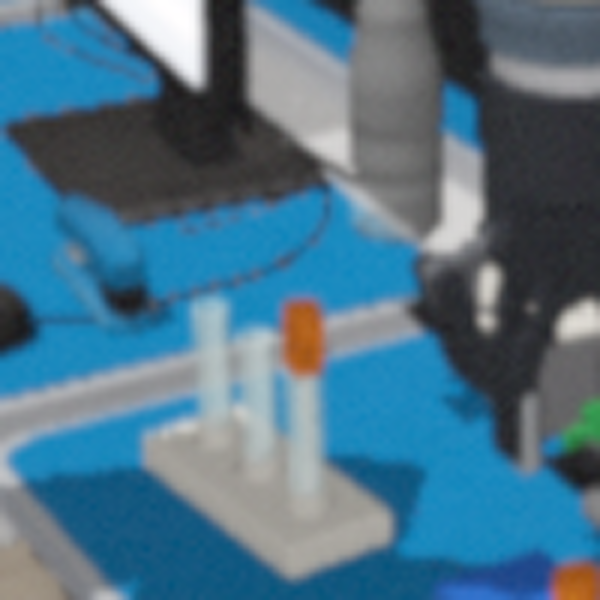

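The first cap sits on the right vial's rim, at crop (303,335), and the block is upright. Second swab next.

Call:
play_rows(
  rows=[-0.22,-0.03,0.5,0,0,0,0,0,0.9,0,0,0,0,0,0.9,0,0,0,0,0,0.9,0,0,0,0,0,0.7,0,0,0,0,0,0.34,0,0,0,0,0,0,0,0,0],
)

```text
clock: 44.42
position: [0.4343, -0.229, 0.0902]
eef_rot: [-3.141, -0.0, 1.572]
contact_force: [-0.5, 0.2, 0.0]
opening: 0.497
grip_force: 0.0
```

Call:
play_rows(
  rows=[0,0,0,0,0,0,0,0,0,0,0,0,0,0,0,0,0,0,0,0,0,0,0,0,0,0,0,0,0,0],
  claw=-1,
)

```text
clock: 45.05
position: [0.4347, -0.2293, 0.0912]
eef_rot: [3.141, 0.001, 1.572]
contact_force: [-1.7, 0.7, 6.0]
opening: 0.216
grip_force: 58.6
```

Call:
play_rows(
  rows=[0,0,-1,0,0,0,0,0,-1,0,0,0,0,0,-1,0,0,0,0,0,-1,0,0,0,0,0,-1,0,0,0,0,0,-1,0,0,0,0,0,-0.5,0,0,0,0,0,0,0,0,0],
)

```text
clock: 46.05
position: [0.4345, -0.2292, 0.2207]
eef_rot: [3.141, 0.0, 1.572]
contact_force: [0.5, 1.0, -0.8]
opening: 0.216
grip_force: 58.5
```

```bash
sed -i 's/,crop=None/,crop=None/' h.py; python3 w.py s7; python3 - <<'E'
from v import *
t=manip.camera('top');print(block(t),[v for v in vials(t)])
E
```

```text
tcp [ 0.4341 -0.2289  0.2198] [-3.1408 -0.0005  1.5716]
t tip px [376.782  243.9386] cap px [379.581  241.1614]
 orange [286 242   7   7  34] [289.0882 244.7941]
 vial [  0.93     0.4165   0.0797 275.5    251.8   ]
 vial [  0.73     0.4365   0.0375 289.2    245.2   ]
 vial [  0.57     0.4241   0.1303 259.2    249.5   ]
s tip px [318.7315 216.7137] cap px [318.8703 185.8213]
 orange [317 178   7  16  76] [320.7763 186.2368]
 orange [271 181   6  11  58] [273.2414 185.9483]
 vial [  0.93     0.4349   0.1324 259.7    178.7   ]
 vial [  0.84     0.4319   0.0307 273.1    191.6   ]
 vial [  0.66     0.4311   0.0755 266.4    185.9   ]
crop origin 223 130
((427.80255126953125, 80.757568359375), (67.87859344482422, 150.1614227294922), 5.82882833480835) [array([  0.87  ,   0.4243,   0.0851, 273.8   , 249.3   ]), array([  0.84  ,   0.4336,   0.1208, 262.3   , 246.4   ]), array([  0.55  ,   0.439 ,   0.0347, 290.1   , 244.4   ])]
```

Call:
play_rows(
  rows=[0.46,-0.23,-1,0,0,0,1,0,0,0,0,0,1,0,0,0,0,0,1,0,0,0,0,0,1,0,0,0,0,0,1,0,0,0,0,0,1,0,0,0,0,0,1,0,0,0,0,0,1,0,0,0,0,0,1,0,0,0,0,0,1,0,0,0,0,0,1,0,0,0,0,0],
)

```text
clock: 47.9
position: [0.4291, 0.0018, 0.2401]
eef_rot: [-3.141, -0.0, 1.572]
contact_force: [0.7, -0.2, 0.2]
opening: 0.213
grip_force: 58.6
```

Call:
play_rows(
  rows=[1,0,0,0,0,0,1,0,0,0,0,0,1,0,0,0,0,0,0.7,0,0,0,0,0,0.3,0,0.5,0,0,0,0,0,0.9,0,0,0,0,0,0.8,0,0,0,0,0,0,0,0,0,0,0,0,0,0,0],
)

```text
clock: 49.02
position: [0.4296, 0.08, 0.1967]
eef_rot: [3.141, 0.0, 1.571]
contact_force: [-0.1, -0.0, 0.9]
opening: 0.214
grip_force: 58.6
```

```bash
cat > z.py <<'E'
from h import *
np.set_printoptions(precision=2,suppress=True)
s=manip.camera('side');p=manip.observe()['position'];print(p)
cv2.imwrite('pics/z8.png',cv2.resize(s['image'][140:220,240:300,::-1],None,fx=7.4,fy=7.4,interpolation=cv2.INTER_CUBIC))
for z in(.1,.06,.02,p[2]-.076,p[2]+.012): print(round(z,3),proj(s,[p[0],p[1],z]),(proj(s,[p[0],p[1],z])-[239.5,139.5])*7.4)
print(manip.pinpoint(s,'vial1')[:3])
E
python3 z.py
```

```text
[0.43 0.08 0.2 ]
0.1 [265.38 185.43] [191.48 339.89]
0.06 [266.07 196.8 ] [196.59 424.03]
0.02 [266.74 207.86] [201.55 505.86]
0.121 [265.01 179.36] [188.76 294.97]
0.209 [263.4  152.79] [176.83  98.37]
[{'position': [272.7, 192.2], 'score': 0.97}, {'position': [266.8, 186.1], 'score': 0.97}, {'position': [257.1, 181.5], 'score': 0.92}]
```

View pics/z8.png

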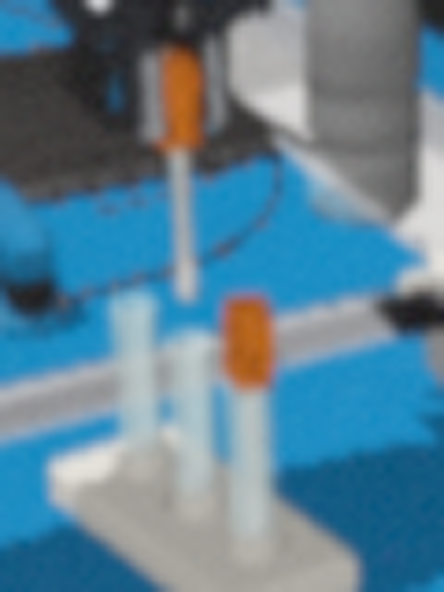

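The rod hangs at crop (187,298), in line with the middle vial's mouth at about (193,338), where (191,340) was predicted. I'll insert it.

Call:
play_rows(
  rows=[0,0,0.4,0,0,0,0,0,0.4,0,0,0,0,0,0.3,0,0,0,0,0,0.3,0,0,0,0,0,0.2,0,0,0,0,0,0,0,0,0],
)

```text
clock: 49.88
position: [0.4294, 0.0801, 0.1642]
eef_rot: [-3.141, 0.0, 1.572]
contact_force: [-0.7, 0.3, -0.4]
opening: 0.214
grip_force: 58.6
```

Call:
play_rows(
  rows=[0,0,0.5,0,0,0,0,0,0.5,0,0,0,0,0,0.5,0,0,0,0,0,0.5,0,0,0,0,0,0.4,0,0,0,0,0,0.2,0,0,0,0,0,0.1,0,0,0,0,0,0,0,0,0],
)

```text
clock: 50.88
position: [0.4296, 0.0801, 0.1105]
eef_rot: [3.141, -0.0, 1.572]
contact_force: [-0.3, -0.3, -0.1]
opening: 0.215
grip_force: 58.6
```

Call:
play_rows(
  rows=[0,0,0.1,0,0,0,0,0,0.08,0,0,0,0,0,0.06,0,0,0,0,0,0,0,0,0],
)

```text
clock: 51.38
position: [0.4296, 0.0801, 0.1061]
eef_rot: [3.141, 0.0, 1.572]
contact_force: [-2.2, -0.7, 7.4]
opening: 0.211
grip_force: 59.3
```

Seated. I'll release and retreat toward the open middle of the desk.

Call:
play_rows(
  rows=[0,0,-0.02,0,0,0,0,0,0,0,0,0,0,0,0,0,0,0,0,0,-0.5,0,0,0,0,0,-1,0,0,0,0,0,-1,0,0,0,0,0,-1,0,0,0,0,0,-1,0,0,0,-1,0,-1,0,0,0,-1,0,0,0,0,0,-1,0,0,0,0,0,-1,0,0,0,0,0],
  claw=0,
)

```text
clock: 52.88
position: [0.4296, -0.0005, 0.2168]
eef_rot: [3.141, 0.0, 1.572]
contact_force: [0.4, -0.4, -0.8]
opening: 0.499
grip_force: 0.0
```

Call:
play_rows(
  rows=[-1,0,0,0,0,0,-1,0,0,0,0,0,-1,0,0,0,0,0,-1,0,0,0,0,0,-1,0,0,0,0,0,-1,0,0,0,0,0,-1,0,0,0,0,0,-1,0,0,0,0,0,0,0,0,0,0,0,0,0,0,0,0,0],
)

```text
clock: 54.12
position: [0.4296, -0.1595, 0.2164]
eef_rot: [3.142, -0.0, 1.571]
contact_force: [0.1, 0.4, -0.1]
opening: 0.5
grip_force: 0.0
```

```bash
sed -i "s/'pics.z8.png'.*$/'pics\/s9.png',cv2.resize(s['image'][140:270,230:420,::-1],None,fx=4,fy=4,interpolation=cv2.INTER_CUBIC))/" z.py; python3 z.py | head -1
```

```text
[ 0.43 -0.16  0.22]
```

View pics/s9.png

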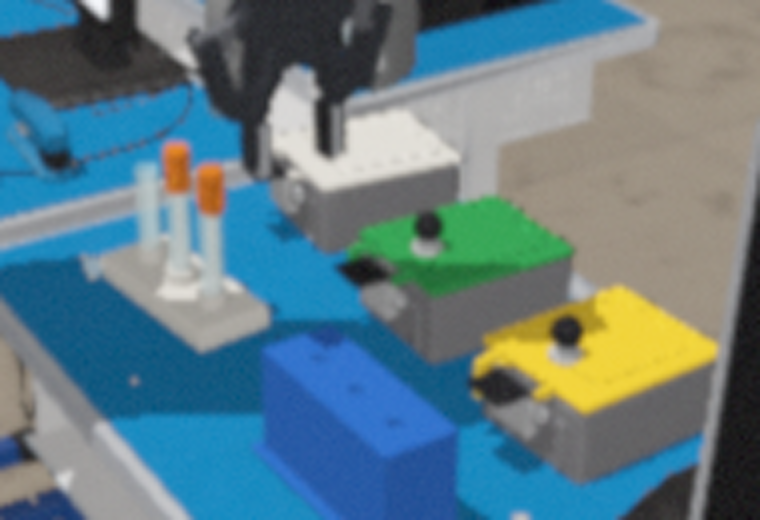

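Both swabs sit capped on their vials, at crop (177,168) and (210,190). The block has been knocked a few centimetres but stands upright, the stand is empty, the lids are shut and the green tab is level. I'm handing in.

```bash
python3 -c "
from workcell import manip
print(manip.sign_off())"
```

```text
the job is handed in; nothing more can be done
None
```

Job handed in: tugged in order, the white and yellow lids were already latched; green came up, so I shut it and pressed its catch until it snapped, and both swabs (only two were present) are capped in vials of the upright block, but the hand-in gave no verdict.

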